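# Book returned padlocks in and set the tally arm to their number

## Robot

A 7-joint arm with a two-finger parallel gripper is mounted at the origin on the work surface; the furniture and walls round the work are solid. World frame = base frame: x ahead of the robot, y to its left, z up, the work surface at z = 0. Lengths are in m, angles in rad, forces in N, time in s.
With the tool pointing down it reaches from about 0.4 to 0.85 m from the base axis. Payload 10.4 kg.
Tool frame: the origin (TCP) lies midway between the tips of the shut fingers; the grasp point (between the pads) lies 19 mm behind it; z points along the fingers, y is the line along which they close (so a half turn about z gives the same grasp; the last joint's range is limited). The gripper opens to 85 mm and grips with 20 to 120 N. Pads are 22 mm wide; open, the fingers measure 114 mm over their backs; the gripper's body (76 mm by 85 mm) begins 54 mm behind the grasp point. The pads swing forward as they close: fully open they stand 13 mm farther back than shut.
Start: joints at [-1.266, 0.332, -0.065, 1.46, 0.022, 1.35, -0.088], TCP at [0.201, 0.592, 0.231] pointing down, gripper open.
Joint ranges: [-2.6, 2.6], [-0.5, 2.12], [-1.47, 1.34], [0.16, 2.42], [-1.27, 4.41], [0.06, 2.06], [-2.6, 2.6]. Speed limits (rad/s): [2.22, 2.22, 2.79, 2.79, 3.14, 3.14, 3.14].

## Interface

Orientations are given as a unit quaternion [x, y, z, w].
In Python, from rig import get_state, snapshot, camera_params, hand_in gives the robot as it stands. The module is installed in compiled form; this text tells all that it offers.
- The arm moves only by the tool jog_arm, never from a script. Its argument "motion" is a list of rows, each an object of numbers: "dx", "dy", "dz": the shift along the tool's x, y, z in mm; "rx", "ry", "rz": the turn, a rotation vector about the tool's x, y, z in rad; "jaw": the finger opening in mm, from 0 to 85.4. A call has 1 to 8 rows; each row is the pose to reach, as a shift and turn from the pose commanded when the call began, along the tool's axes at that moment; what a row does not reach only later rows make up. A row lasts 1/10 s, in which the tool goes at most 50 mm and 8.59 degrees, less where a joint would pass 70% of its speed; a pose out of reach is approached as far as the arm can. A call with a gripper value outside its range is refused whole. The fingers move at their own pace and stop on an object; "grip_force" is the grip in N (left out, the last holds). Time passes only in rows, so rows that repeat a pose let the fingers close. It gives the time, the measured TCP pose, the force, the opening and the grip force at its end, in the units of the state.
- get_state(): the state, without advancing time (a new reading comes with each control period).
- snapshot(name): name is "scene" or "top" or "wrist"; returns (picture, depth): 384x512x3 uint8, red, green, blue; 384x512 float32, m along the optical axis (not along the pixel's ray), 0 where there is no reading.
- camera_params(name): a dict with "mtx" (3x3 intrinsics, pixels), "T" (4x4, takes a point from camera to world coordinates); the wrist camera has in their place "hand_eye" (4x4, takes a point from camera to tool coordinates, whose origin is the TCP and whose axes are the flange's). Camera axes: x right, y down, z forward; pixel columns grow to the right and rows downward; lengths in m; the calibration is good to about 2 mm. A picture is of the moment at which its call begins: read the wrist's pose just before it. camera_params takes no time and is no camera call.
- hand_in(): hands the job in; it is judged then, once.
The state is a dict: "clock": time; "q": joint angles; "joint_vel": joint speeds; "effort": joint torques, N m; "eef_pos": TCP position; "tcp_rot": TCP orientation; "contact_force": force on the tool from outside, world axes, zero at the start; "torque": the same for the moment, N m; "grip_width": opening from 0.0 (shut) to 1.0 (fully open); "gripper_force": force on a finger pad.
Only numpy, scipy, OpenCV 4.12 (cv2) and the standard library are available. Lean on these libraries where they do the work, as an engineer would, in place of code of your own. Each camera call takes 0.05 s, during which the arm holds its last target. There are 200 camera calls.

## Task

Book the returned padlocks in: swing the tally arm to the red open mark, and while it stands there lay every padlock, green or brass, flat on the floor of the black tray. Then swing the arm to the mark that has as many pips as there are green padlocks; the brass one is a customer's own and does not count. Leave the stapler and the rubber stamp where they are.

Things in the scene. Friction and masses are not known exactly. Their poses are not given: they have to be found in the camera images.
- green_1_block (a point): Green padlock, 72 x 45 x 21 mm, about 0.19 kg, lying on its face. The point is the centre of its solid block (41 mm along its own x, 44 mm along y, 20 mm high, so the point is 10 mm above what it lies on); the block spans 20.5 mm to either side of the point along x, then the 31 mm shackle follows on the +x side. Own z is up. May be absent.
- green_2_block (a point): Green padlock, 72 x 45 x 21 mm, about 0.19 kg, lying on its face. The point is the centre of its solid block (41 mm along its own x, 44 mm along y, 20 mm high, so the point is 10 mm above what it lies on); the block spans 20.5 mm to either side of the point along x, then the 31 mm shackle follows on the +x side. Own z is up. May be absent.
- green_3_block (a point): Green padlock, 72 x 45 x 21 mm, about 0.19 kg, lying on its face. The point is the centre of its solid block (41 mm along its own x, 44 mm along y, 20 mm high, so the point is 10 mm above what it lies on); the block spans 20.5 mm to either side of the point along x, then the 31 mm shackle follows on the +x side. Own z is up. May be absent.
- green_4_block (a point): Green padlock, 72 x 45 x 21 mm, about 0.19 kg, lying on its face. The point is the centre of its solid block (41 mm along its own x, 44 mm along y, 20 mm high, so the point is 10 mm above what it lies on); the block spans 20.5 mm to either side of the point along x, then the 31 mm shackle follows on the +x side. Own z is up. May be absent.
- brass_1_block (a point): Brass-coloured padlock, 72 x 45 x 21 mm, 0.19 kg, lying on its face. The point is the centre of its solid block (41 mm along its own x, 44 mm along y, 20 mm high, so the point is 10 mm above what it lies on); the block spans 20.5 mm to either side of the point along x, then the 31 mm shackle follows on the +x side. Own z is up. Always there.
- stapler_mid (a point): Middle of a black stapler, 151 x 46 x 60 mm, standing at the far edge of the desk (point 30 mm up). Bystander.
- stamp_mid (a point): Middle of a wooden rubber stamp, 26 x 54 x 67 mm, standing upright on the desk (point 33 mm up). Bystander.
- tray_floor (a point): Centre of the inner floor of the black tray (fixed; floor 3 mm above the desk). Inside 194 mm along its own x by 294 mm along its own y; rim 16 mm above the desk, 3 mm thick. Own z is up. The tally arm stands outside the middle of the +y end; its white disc (radius 62 mm, top 43 mm high) overhangs the tray's end, so y from 0.116 up is covered there.
- tally_pivot (a point): The upright hinge axis of the tally arm, 55 mm above the desk, 178 mm from the tray's centre along the tray's +y; its own axes are the tray's. On the white disc round it are printed an 18 mm red dot (the open mark) and four marks of 1, 2, 3 and 4 black pips.
- tally_knob (a point): Centre of the grip of the upright orange knob at the end of the tally arm: round, 26 mm across, from 50 to 100 mm above the desk (the point is 80 mm up), 150 mm from the hinge axis. The arm below it is a rod 9 mm thick, 55 mm up.
- tally_arm (a joint): Angle of the tally arm (rad), growing anticlockwise seen from above; range -0.3 to 2.0. At 0 it points along the tray's -x, over the red open mark; at 0.45, 0.87, 1.29, 1.71 it points over the marks of 1, 2, 3, 4 pips, at 1.57 straight along the tray's -y across it. Stiff hinge (about 1 N at the knob), stays where it is left.
There are look-alikes about, which are no part of the job. What is meant by the part that bears brass_1_block is not turquoise, and is the smaller of those in its own colour.

How it is judged:
By the outcome, as a careful person would: the job done as asked, in the order asked, and still so for the second after the job is handed in, with the robot touching nothing.
Of green_1, green_2, green_3, green_4 only 2 to 4 are there at a start; the rules pass over those that are not, and their reading is None.
At some moment in a run one of green_1, green_2, green_3, green_4, brass_1 may be knocked a few centimetres aside while the robot is not near it.
Once in a run the grip may slacken for a moment while it holds something.
It also fails if it takes over 210 s, if anything falls off the work surface, if the arm or the gripper's body presses on something with over 40 N, if the wrist force passes 120 N, or if a joint passes its speed limit or range.

## Working session

There is one attempt and no reset: what is moved stays moved. The work goes in short steps, Python scripts to look and compute and a tool call to move; the robot and the scene stay as the last step left them, time stands still between calls to the robot, and variables do not carry over. Pictures are saved under pics/ and viewed, at most 14 in all, crops included, and the job is handed in when it is done.

Besides the shell and the picture viewer there is one more tool, called after ">>>" in YAML: its name, and indented under it one key for each argument. jog_arm: Moves the arm, as the interface text tells. Its arguments: {"type":"object","properties":{"motion":{"type":"array","items":{"type":"object","properties":{"dx":{"type":"number"},"dy":{"type":"number"},"dz":{"type":"number"},"rx":{"type":"number"},"ry":{"type":"number"},"rz":{"type":"number"},"jaw":{"type":"number"}}}},"grip_force":{"type":"number"}},"required":["motion"]}

```bash
mkdir -p pics
cat > h.py <<'E'
import numpy as np, cv2
from rig import *
from scipy.spatial.transform import Rotation as R
def grab(n):
    s=get_state(); p,d=snapshot(n); c=camera_params(n)
    if 'T' in c: T=np.array(c['T'])
    else:
        W=np.eye(4); W[:3,:3]=R.from_quat(s['tcp_rot']).as_matrix(); W[:3,3]=s['eef_pos']; T=W@np.array(c['hand_eye'])
    return p,d,np.array(c['mtx']),T
def plane(uv,K,T,z):
    uv=np.atleast_2d(uv).astype(float)
    r=np.c_[uv,np.ones(len(uv))]@np.linalg.inv(K).T@T[:3,:3].T
    o=T[:3,3]; return o+r*((z-o[2])/r[:,2:])
def cloud(d,K,T):
    v,u=np.mgrid[:d.shape[0],:d.shape[1]]
    P=np.stack([(u-K[0,2])/K[0,0]*d,(v-K[1,2])/K[1,1]*d,d],-1)
    return P@T[:3,:3].T+T[:3,3]
def save(n,p): cv2.imwrite('pics/'+n+'.png',p[...,::-1])
E
python3 - <<'E'
from h import *
for n in ('top','scene'):
    p,d,K,T=grab(n); save(n+'0',cv2.resize(p,(800,600))); np.savez(n+'0.npz',p=p,d=d,K=K,T=T); print(n,K.tolist(),T.round(3).tolist())
s=get_state();print(s['tcp_rot'],s['eef_pos'],s['clock'],s['contact_force'])
E
```

```text
top [[403.7683831799059, 0.0, 253.4253922618934], [0.0, 403.7683831799059, 196.36820185439015], [0.0, 0.0, 1.0]] [[0.014, -0.997, 0.077, 0.437], [-1.0, -0.014, -0.001, 0.144], [0.002, -0.077, -0.997, 1.37], [0.0, 0.0, 0.0, 1.0]]
scene [[378.86057502871904, 0.0, 261.47169262184656], [0.0, 378.86057502871904, 190.280232697698], [0.0, 0.0, 1.0]] [[-0.977, -0.146, 0.155, 0.32], [-0.213, 0.713, -0.668, 0.897], [-0.012, -0.686, -0.728, 0.929], [0.0, 0.0, 0.0, 1.0]]
[ 1.63139554e-01  9.86602782e-01 -6.54427607e-04 -8.95899951e-05] [0.20109027 0.59139748 0.23059082] 0.1 [ 0.16135562  0.38798191 -1.01736535]
```

View pics/top0.png

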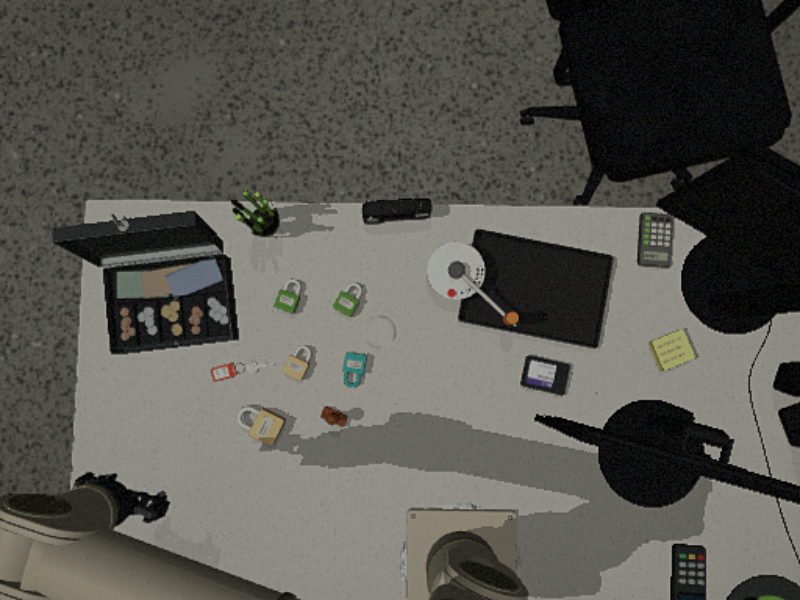

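View pics/scene0.png

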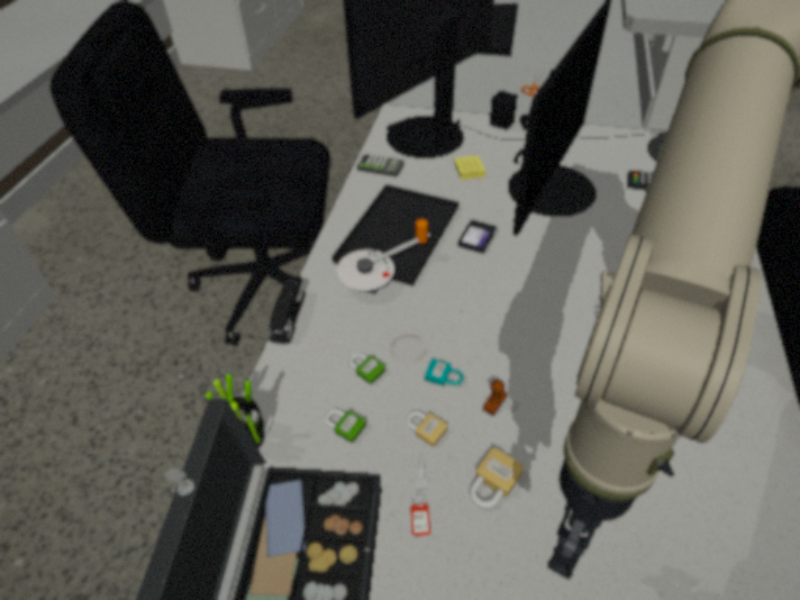

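Top view (800 px scale): green padlocks at (289,297) and (349,300). There are two brass-coloured padlocks, a smaller one at (297,363) and a larger one at (265,425). A turquoise one is at (354,369). The arm is near 0.87, with the knob at (512,318) and the red dot at (452,293). By the description, the brass one meant is (297,363): brass, not turquoise, and the smaller of that colour. Next I'll measure everything and confirm with a crop.

```bash
cat >> h.py <<'E'
def locks(p,K,T,d=None,zt=0.02):
    """padlock blocks: colour mask -> minAreaRect of top-face corners"""
    h=cv2.cvtColor(p,cv2.COLOR_RGB2HSV); out=[]
    for n,lo,hi in (('green',(40,120,50),(70,255,255)),('brass',(14,70,110),(28,255,255)),('turq',(82,120,60),(100,255,255)),('orange',(6,190,120),(14,255,255)),('red',(0,170,120),(4,255,255))):
        m=cv2.inRange(h,lo,hi); m=cv2.morphologyEx(m,cv2.MORPH_CLOSE,np.ones((3,3)))
        for c in cv2.findContours(m,0,2)[0]:
            if cv2.contourArea(c)<25: continue
            (u,v),_,_=cv2.minAreaRect(c)
            W=plane(c[:,0],K,T,zt)[:,:2]; r=cv2.minAreaRect((W*1000).astype(np.float32))
            out.append((n,round(u),round(v),np.round(r[0],0),np.round(r[1],0),round(r[2])))
    return out
E
python3 - <<'E'
from h import *
z=np.load('top0.npz'); p,d,K,T=[z[k] for k in 'pdKT']
for o in locks(p,K,T): print(*o)
P=cloud(d,K,T)
# tray: dark region polygon
g=p.max(2); m=((g<45)&(P[...,2]<0.03)&(P[...,2]>-0.02)).astype(np.uint8); m[:, :285]=0; m[:140]=0; m[225:]=0;m[:,400:]=0
m=cv2.morphologyEx(m,cv2.MORPH_OPEN,np.ones((3,3)))
c=max(cv2.findContours(m,0,2)[0],key=cv2.contourArea)
W=plane(c[:,0],K,T,0.016)[:,:2]; r=cv2.minAreaRect((W*1000).astype(np.float32)); print('tray',r); print(cv2.boxPoints(r))
# disc
w=((g>120)&(P[...,2]>0.03)&(P[...,2]<0.06)).astype(np.uint8); w[:,:265]=0;w[:,320:]=0
ys,xs=np.nonzero(w); q=plane(np.c_[xs,ys],K,T,0.043); print('disc',q.mean(0),q.min(0),q.max(0))
# tall things near work
t=(P[...,2]>0.12)&(P[...,0]>0.15)&(d>0)
for y0 in np.arange(-0.5,0.7,0.1):
    k=t&(P[...,1]>=y0)&(P[...,1]<y0+.1)
    if k.sum(): print(round(y0,2),P[k].min(0).round(2),P[k].max(0).round(2))
crop=p[165:295,125:255]; save('crop1',cv2.resize(crop,(780,600),interpolation=cv2.INTER_CUBIC))
E
```

```text
green 221 194 [549. 252.] [43. 39.] 61
green 183 192 [553. 379.] [44. 39.] 72
green 414 147 [ 718. -397.] [10. 62.] 89
green 163 139 [731. 451.] [58. 26.] 30
green 166 129 [769. 443.] [80. 26.] 46
brass 170 273 [284. 415.] [53. 60.] 65
brass 189 235 [410. 357.] [43. 40.] 64
brass 427 224 [ 457. -437.] [48. 69.] 13
brass 82 206 [500. 717.] [57. 23.] 3
brass 124 205 [507. 574.] [54. 17.] 2
brass 109 204 [511. 626.] [71. 38.] 6
turq 226 236 [407. 231.] [70. 43.] 1
tray ((588.9578857421875, -157.4805145263672), (304.60687255859375, 203.66456604003906), 79.33869934082031)
[[ 460.70685  -288.3156  ]
 [ 660.8558   -325.99414 ]
 [ 717.2089    -26.645416]
 [ 517.06       11.033112]]
disc [0.61880359 0.01823783 0.043     ] [ 0.5347244 -0.0733463  0.043    ] [0.68024575 0.07920971 0.043     ]
-0.5 [ 0.22 -0.5   0.12] [ 0.72 -0.4   0.52]
-0.4 [ 0.24 -0.4   0.12] [ 0.74 -0.3   0.51]
-0.3 [ 0.27 -0.3   0.13] [ 0.32 -0.2   0.39]
-0.2 [ 0.3  -0.2   0.12] [ 0.32 -0.14  0.39]
0.2 [0.16 0.25 0.62] [0.18 0.3  0.66]
0.3 [0.17 0.3  0.15] [0.74 0.4  0.67]
0.4 [0.16 0.4  0.12] [0.76 0.5  0.66]
0.5 [0.15 0.5  0.12] [0.69 0.6  0.64]
0.6 [0.21 0.6  0.12] [0.68 0.7  0.62]
```

View pics/crop1.png

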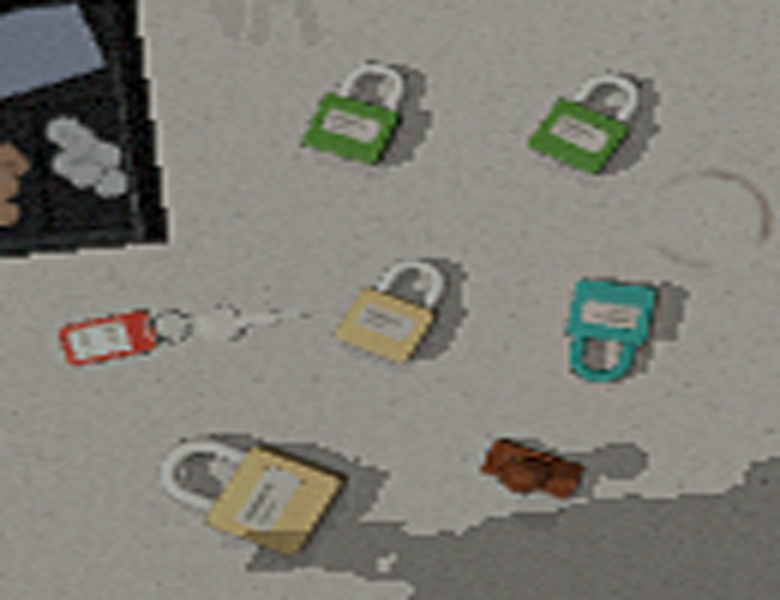

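The crop confirms it: the small brass padlock at crop (387,325) is a 43x40 mm block, against 53x60 mm for the bigger one at (275,500). Next is the knob.

```bash
cat >> h.py <<'E'
C=np.array([589,-157.5]); YT=np.deg2rad(79.3); yv=np.array([np.cos(YT),np.sin(YT)]); xv=np.array([yv[1],-yv[0]]); PIV=C+178*yv
def tray(x,y): return C+x*xv+y*yv
def go(x,y,z,yaw):
    """mm, deg (direction of tool y, chosen mod 180) -> jog numbers from the measured pose"""
    s=get_state(); A=R.from_quat(s['tcp_rot']); cur=A.as_matrix()[:,1]; c=np.degrees(np.arctan2(cur[1],cur[0]))
    yaw=c+((yaw-c+90)%180-90)
    a=np.deg2rad(yaw); Y=np.array([np.cos(a),np.sin(a),0]); Z=np.array([0,0,-1.]); B=R.from_matrix(np.c_[np.cross(Y,Z),Y,Z])
    print('d',(A.inv().apply(np.array([x,y,z])-1000*np.array(s['eef_pos']))).round(1),'r',(A.inv()*B).as_rotvec().round(3),'yaw',round(c,1),'->',round(yaw,1))
def knob(p,d,K,T):
    h=cv2.cvtColor(p,cv2.COLOR_RGB2HSV); P=cloud(d,K,T)
    m=cv2.inRange(h,(5,170,90),(16,255,255))>0
    m&=(np.hypot(P[...,0]-PIV[0]/1e3,P[...,1]-PIV[1]/1e3)<0.19)&(P[...,2]>0.04)&(P[...,2]<.12)
    t=m&(P[...,2]>0.092); q=P[t if t.sum()>5 else m]*1000
    c=q.mean(0); v=c[:2]-PIV; th=np.arctan2(v[1],v[0])-(YT+np.pi/2); th=(th+np.pi)%(2*np.pi)-np.pi
    return c.round(1),m.sum(),t.sum(),'r',np.hypot(*v).round(1),'theta',round(th,3)
E
python3 - <<'E'
from h import *
for n in('top','scene'):
    z=np.load(n+'0.npz'); print(knob(*[z[k] for k in 'pdKT']))
print('piv',PIV,[tray(*a).round() for a in((-65,55),(25,55),(-65,-25))])
go(505,-76,200,129)
E
```

```text
(array([518.5, -92.5,  98.2]), np.int64(44), np.int64(32), 'r', np.float64(151.0), 'theta', np.float64(1.002))
(array([517.7, -88. ,  96.4]), np.int64(81), np.int64(19), 'r', np.float64(148.3), 'theta', np.float64(0.977))
piv [622.04865754  17.40507778] [array([535., -91.]), array([ 624., -108.]), array([ 520., -170.])]
d [-502.6 -534.    31.3] r [-1.000e-03 -1.000e-03 -1.008e+00] yaw 71.2 -> 129.0
```

>>> jog_arm:
  motion:
    - {"dx": -35,"dy": -36,"dz": 10,"rz": -0.14}
    - {"dx": -70,"dy": -72,"dz": 20,"rz": -0.28}
    - {"dx": -105,"dy": -108,"dz": 30,"rz": -0.42}
    - {"dx": -140,"dy": -144,"dz": 30,"rz": -0.56}
    - {"dx": -175,"dy": -180,"dz": 30,"rz": -0.7}
    - {"dx": -210,"dy": -216,"dz": 30,"rz": -0.84}
    - {"dx": -245,"dy": -252,"dz": 30,"rz": -0.98}
    - {"dx": -280,"dy": -288,"dz": 30,"rz": -1.13}

```text
$.motion[0]: bad value
```

```bash
python3 -c "
from h import *
go(518,-90,180,136); print(get_state()['eef_pos'])"
```

```text
d [-519.4 -543.    51.3] r [-1.000e-03 -1.000e-03 -1.131e+00] yaw 71.2 -> 136.0
[0.20109027 0.59139748 0.23059082]
```

>>> jog_arm:
  motion:
    - {"dx": -35,"dy": -36,"dz": 10,"rx": 0,"ry": 0,"rz": -0.14,"jaw": 85}
    - {"dx": -70,"dy": -72,"dz": 20,"rx": 0,"ry": 0,"rz": -0.28,"jaw": 85}
    - {"dx": -105,"dy": -108,"dz": 30,"rx": 0,"ry": 0,"rz": -0.42,"jaw": 85}
    - {"dx": -140,"dy": -144,"dz": 30,"rx": 0,"ry": 0,"rz": -0.56,"jaw": 85}
    - {"dx": -175,"dy": -180,"dz": 30,"rx": 0,"ry": 0,"rz": -0.7,"jaw": 85}
    - {"dx": -210,"dy": -216,"dz": 30,"rx": 0,"ry": 0,"rz": -0.84,"jaw": 85}
    - {"dx": -245,"dy": -252,"dz": 30,"rx": 0,"ry": 0,"rz": -0.98,"jaw": 85}
    - {"dx": -280,"dy": -288,"dz": 30,"rx": 0,"ry": 0,"rz": -1.13,"jaw": 85}

```text
clock: 0.9
eef_pos: [0.3643, 0.2484, 0.2012]
tcp_rot: [-0.375, 0.927, 0.0, 0.0]
contact_force: [1.0, 0.1, 0.0]
grip_width: 0.994
gripper_force: 0.0
```

```bash
python3 -c "
from h import *
go(518,-90,180,136); print(get_state()['eef_pos'])"
```

```text
d [ 124.4 -350.2   21.2] r [-0.     0.    -0.035] yaw 134.0 -> 136.0
[0.36426299 0.24837921 0.20123968]
```

>>> jog_arm:
  motion:
    - {"dx": 16,"dy": -45,"dz": 3,"rx": 0,"ry": 0,"rz": -0.035,"jaw": 85}
    - {"dx": 32,"dy": -90,"dz": 6,"rx": 0,"ry": 0,"rz": -0.035,"jaw": 85}
    - {"dx": 48,"dy": -135,"dz": 9,"rx": 0,"ry": 0,"rz": -0.035,"jaw": 85}
    - {"dx": 64,"dy": -180,"dz": 12,"rx": 0,"ry": 0,"rz": -0.035,"jaw": 85}
    - {"dx": 80,"dy": -225,"dz": 15,"rx": 0,"ry": 0,"rz": -0.035,"jaw": 85}
    - {"dx": 96,"dy": -270,"dz": 18,"rx": 0,"ry": 0,"rz": -0.035,"jaw": 85}
    - {"dx": 112,"dy": -315,"dz": 21,"rx": 0,"ry": 0,"rz": -0.035,"jaw": 85}
    - {"dx": 124,"dy": -350,"dz": 21,"rx": 0,"ry": 0,"rz": -0.035,"jaw": 85}

```text
clock: 1.7
eef_pos: [0.5162, -0.0913, 0.18]
tcp_rot: [-0.388, 0.922, -0.0, -0.0]
contact_force: [1.0, 0.4, -0.0]
grip_width: 0.995
gripper_force: 0.0
```

Run:
```python
from h import *
p,d,K,T=grab('wrist'); save('w1',p); print(knob(p,d,K,T))
p,d,K,T=grab('top'); save('top1',cv2.resize(p,(800,600))); print(*locks(p,K,T),sep='\n')
print(get_state()['eef_pos'],get_state()['contact_force'])
```

```text
(array([517.7, -91.8,  99.5]), np.int64(1132), np.int64(818), 'r', np.float64(151.0), 'theta', np.float64(0.995))
('green', 221, 194, array([549., 252.]), array([43., 39.]), 61)
('green', 183, 192, array([553., 380.]), array([44., 39.]), 70)
('green', 414, 147, array([ 718., -397.]), array([10., 62.]), 89)
('green', 163, 139, array([733., 452.]), array([61., 26.]), 30)
('green', 166, 129, array([769., 443.]), array([80., 26.]), 46)
('brass', 170, 273, array([284., 415.]), array([53., 60.]), 65)
('brass', 188, 235, array([410., 357.]), array([42., 40.]), 64)
('brass', 430, 224, array([ 458., -447.]), array([65., 81.]), 24)
('brass', 82, 210, array([487., 717.]), array([37., 23.]), 3)
('brass', 125, 205, array([509., 573.]), array([19., 50.]), 87)
('brass', 109, 204, array([511., 626.]), array([71., 38.]), 6)
('brass', 94, 182, array([582., 678.]), array([53., 26.]), 25)
('brass', 105, 177, array([600., 642.]), array([46., 61.]), 72)
('turq', 226, 236, array([407., 231.]), array([70., 43.]), 1)
[ 0.51649345 -0.09379651  0.18015401] [-0.85042837  0.35680948  0.01217568]
```

View pics/w1.png

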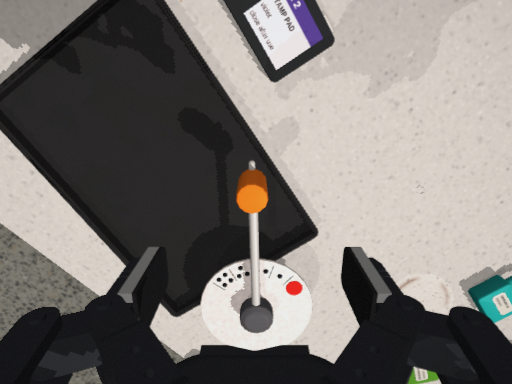

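View pics/top1.png

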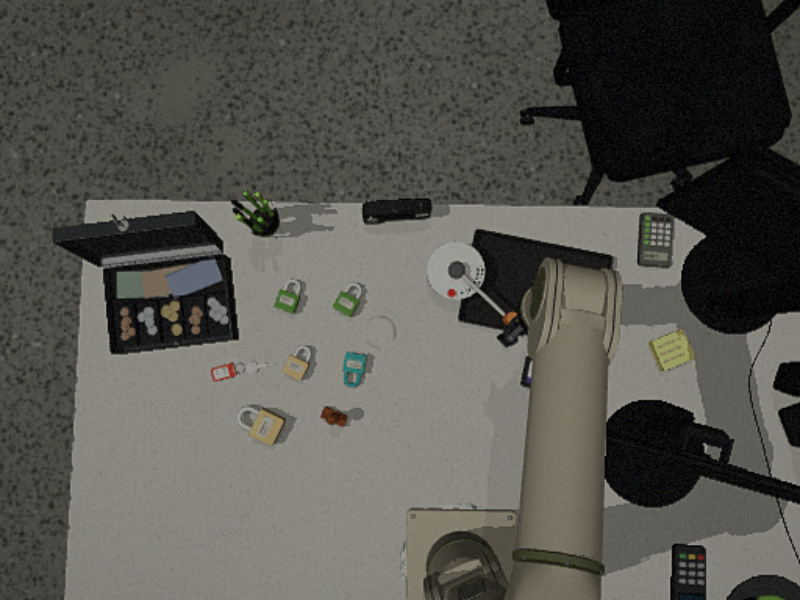

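The wrist view shows the knob at (252,190), the hinge at (256,318) and the red dot at (294,288). The new top view, with the arm out of the way, shows no further green padlocks. Descending onto the knob.

>>> jog_arm:
  motion:
    - {"dx": -3,"dy": 0,"dz": 38,"rx": 0,"ry": 0,"rz": 0,"jaw": 85}
    - {"dx": -3,"dy": 0,"dz": 76,"rx": 0,"ry": 0,"rz": 0,"jaw": 85}
    - {"dx": -3,"dy": 0,"dz": 104,"rx": 0,"ry": 0,"rz": 0,"jaw": 60}
    - {"dx": -3,"dy": 0,"dz": 114,"rx": 0,"ry": 0,"rz": 0,"jaw": 30}
    - {"dx": -3,"dy": 0,"dz": 114,"rx": 0,"ry": 0,"rz": 0,"jaw": 20}
    - {"dx": -3,"dy": 0,"dz": 114,"rx": 0,"ry": 0,"rz": 0,"jaw": 20}
    - {"dx": -3,"dy": 0,"dz": 114,"rx": 0,"ry": 0,"rz": 0,"jaw": 20}
  grip_force: 25

```text
clock: 2.5
eef_pos: [0.519, -0.0864, 0.0679]
tcp_rot: [-0.388, 0.922, -0.0, 0.001]
contact_force: [0.1, -1.4, 0.7]
grip_width: 0.296
gripper_force: 26.5
```

```bash
cat >> h.py <<'E'
def arc(th0,th1,n,z):
    s=get_state(); A=R.from_quat(s['tcp_rot']); p=1000*np.array(s['eef_pos']); v=p[:2]-PIV
    for k in range(1,n+1):
        f=(th1-th0)*k/n; w=PIV+R.from_euler('z',f).apply([*v,0])[:2]
        print((A.inv().apply([*(w-p[:2]),z-p[2]])).round(1),'rz',round(-f,3))
E
python3 - <<'E'
from h import *
s=get_state(); print(s['eef_pos'],s['grip_width']*85.4,s['gripper_force'],s['contact_force'])
v=1000*np.array(s['eef_pos'][:2])-PIV; th=(np.arctan2(v[1],v[0])-YT-np.pi/2+np.pi)%(2*np.pi)-np.pi; print('th',th,np.hypot(*v))
arc(th,0,8,s['eef_pos'][2]*1000)
E
```

```text
[ 0.51900826 -0.08644947  0.06786367] 25.306698029337635 26.503455340862274 [ 0.1113392  -1.4136724   0.68540941]
th 0.9760834394635989 146.29794955793915
[-1.2 17.8 -0. ] rz 0.122
[-4.6 35.3 -0.1] rz 0.244
[-10.1  52.3  -0.1] rz 0.366
[-17.6  68.5  -0.1] rz 0.488
[-27.1  83.6  -0.1] rz 0.61
[-38.3  97.5  -0.1] rz 0.732
[-5.110e+01  1.099e+02 -1.000e-01] rz 0.854
[-6.530e+01  1.207e+02 -1.000e-01] rz 0.976
```

>>> jog_arm:
  motion:
    - {"dx": -1,"dy": 18,"dz": 0,"rx": 0,"ry": 0,"rz": 0.122,"jaw": 20}
    - {"dx": -5,"dy": 35,"dz": 0,"rx": 0,"ry": 0,"rz": 0.244,"jaw": 20}
    - {"dx": -10,"dy": 52,"dz": 0,"rx": 0,"ry": 0,"rz": 0.366,"jaw": 20}
    - {"dx": -18,"dy": 69,"dz": 0,"rx": 0,"ry": 0,"rz": 0.488,"jaw": 20}
    - {"dx": -27,"dy": 84,"dz": 0,"rx": 0,"ry": 0,"rz": 0.61,"jaw": 20}
    - {"dx": -38,"dy": 98,"dz": 0,"rx": 0,"ry": 0,"rz": 0.732,"jaw": 20}
    - {"dx": -51,"dy": 110,"dz": 0,"rx": 0,"ry": 0,"rz": 0.854,"jaw": 20}
    - {"dx": -65,"dy": 121,"dz": 0,"rx": 0,"ry": 0,"rz": 0.976,"jaw": 20}

```text
clock: 3.3
eef_pos: [0.4773, 0.0455, 0.0678]
tcp_rot: [0.092, 0.996, 0.001, 0.001]
contact_force: [2.0, -2.1, -0.3]
grip_width: 0.3
gripper_force: 26.9
```

```bash
cat >> h.py <<'E'
def th():
    s=get_state(); v=1000*np.array(s['eef_pos'][:2])-PIV; t=(np.arctan2(v[1],v[0])-YT-np.pi/2+np.pi)%(2*np.pi)-np.pi
    print('tcp',s['eef_pos'],'th',t.round(3),'r',np.hypot(*v),'w',s['grip_width']*85.4,'gf',s['gripper_force'],'F',s['contact_force'])
E
python3 - <<'E'
from h import *
th()
for n in('scene','top'):
    p,d,K,T=grab(n); print(knob(p,d,K,T))
th()
E
```

```text
tcp [0.47726547 0.0455448  0.06784912] th -0.005 r 147.49242484135894 w 25.637717897039316 gf 26.853807270526886 F [ 2.01141501 -2.14032765 -0.3354433 ]
(array([465.6,  47.4,  97.8]), np.int64(33), np.int64(14), 'r', np.float64(159.3), 'theta', np.float64(-0.002))
(array([nan, nan, nan]), np.int64(0), np.int64(0), 'r', np.float64(nan), 'theta', np.float64(nan))
tcp [0.4778096  0.04714345 0.06770498] th -0.017 r 147.2727982136662 w 25.319854297934754 gf 27.64185905456543 F [-3.37256836  0.6655415   9.7138573 ]h.py:43: RuntimeWarning: Mean of empty slice.
  c=q.mean(0); v=c[:2]-PIV; th=np.arctan2(v[1],v[0])-(YT+np.pi/2); th=(th+np.pi)%(2*np.pi)-np.pi
  ret = um.true_divide(
```

>>> jog_arm:
  motion:
    - {"dx": 0,"dy": 1,"dz": 0,"rx": 0,"ry": 0,"rz": 0,"jaw": 50}
    - {"dx": 0,"dy": 1,"dz": 0,"rx": 0,"ry": 0,"rz": 0,"jaw": 85}
    - {"dx": 0,"dy": 1,"dz": 0,"rx": 0,"ry": 0,"rz": 0,"jaw": 85}
    - {"dx": 0,"dy": 1,"dz": -40,"rx": 0,"ry": 0,"rz": 0,"jaw": 85}
    - {"dx": 0,"dy": 1,"dz": -85,"rx": 0,"ry": 0,"rz": 0,"jaw": 85}
    - {"dx": 0,"dy": 1,"dz": -125,"rx": 0,"ry": 0,"rz": 0,"jaw": 85}
    - {"dx": 0,"dy": 1,"dz": -125,"rx": 0,"ry": 0,"rz": 0,"jaw": 85}

```text
clock: 4.1
eef_pos: [0.4798, 0.0455, 0.1965]
tcp_rot: [0.089, 0.996, 0.002, 0.004]
contact_force: [0.4, 0.0, 0.9]
grip_width: 0.997
gripper_force: 0.0
```

```bash
cat >> h.py <<'E'
def red(p,d,K,T):
    h=cv2.cvtColor(p,cv2.COLOR_RGB2HSV); m=cv2.inRange(h,(0,170,90),(4,255,255))|cv2.inRange(h,(174,170,90),(180,255,255))
    ys,xs=np.nonzero(m); q=plane(np.c_[xs,ys],K,T,0.043)*1000; q=q[np.hypot(*(q[:,:2]-PIV).T)<70]
    c=q.mean(0)[:2]; v=c-PIV; return 'red',c.round(1),len(q),'theta',round((np.arctan2(v[1],v[0])-YT-np.pi/2+np.pi)%(2*np.pi)-np.pi,3)
E
python3 - <<'E'
from h import *
th()
p,d,K,T=grab('wrist'); print(knob(p,d,K,T),red(p,d,K,T)); save('w2',p)
p,d,K,T=grab('top'); print(*[l for l in locks(p,K,T) if l[0] in('green','brass','turq') and 150<l[1]<250 and l[2]>170],sep='\n')
go(553,379,200,72)
E
```

```text
tcp [0.47977523 0.04552904 0.19654183] th -0.008 r 145.02649835093038 w 85.14220596820032 gf 0.0 F [0.38123133 0.00956123 0.91847468]
(array([472.1,  48.5,  99.7]), np.int64(909), np.int64(703), 'r', np.float64(153.1), 'theta', np.float64(-0.017)) ('red', array([573.1,  25.8]), 50, 'theta', np.float64(0.017))
('green', 221, 194, array([549., 252.]), array([43., 39.]), 61)
('green', 183, 192, array([553., 379.]), array([44., 39.]), 72)
('brass', 170, 273, array([284., 415.]), array([53., 60.]), 65)
('brass', 188, 235, array([410., 357.]), array([42., 40.]), 64)
('turq', 226, 236, array([407., 231.]), array([70., 43.]), 1)
d [-15.3 341.6  -7.5] r [0.001 0.001 0.136] yaw 79.8 -> 72.0
```

View pics/w2.png

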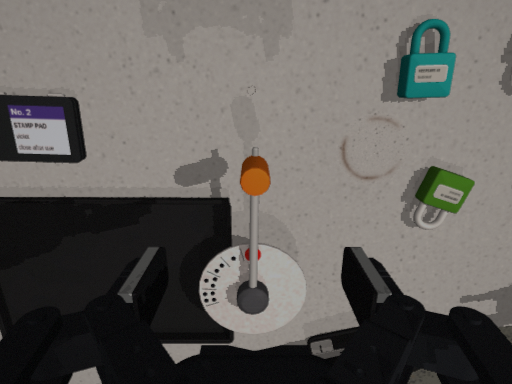

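The wrist view shows the rod lying over the red dot at (253,255), so the arm is open. Next is the far green padlock.

>>> jog_arm:
  motion:
    - {"dx": -2,"dy": 43,"dz": 0,"rx": 0,"ry": 0,"rz": 0.05,"jaw": 85}
    - {"dx": -4,"dy": 86,"dz": 0,"rx": 0,"ry": 0,"rz": 0.136,"jaw": 85}
    - {"dx": -6,"dy": 129,"dz": 5,"rx": 0,"ry": 0,"rz": 0.136,"jaw": 85}
    - {"dx": -8,"dy": 172,"dz": 15,"rx": 0,"ry": 0,"rz": 0.136,"jaw": 85}
    - {"dx": -10,"dy": 215,"dz": 25,"rx": 0,"ry": 0,"rz": 0.136,"jaw": 85}
    - {"dx": -12,"dy": 258,"dz": 35,"rx": 0,"ry": 0,"rz": 0.136,"jaw": 85}
    - {"dx": -14,"dy": 301,"dz": 45,"rx": 0,"ry": 0,"rz": 0.136,"jaw": 85}
    - {"dx": -15,"dy": 342,"dz": 45,"rx": 0,"ry": 0,"rz": 0.136,"jaw": 85}

```text
clock: 5.0
eef_pos: [0.5515, 0.3802, 0.1424]
tcp_rot: [0.156, 0.988, -0.002, -0.002]
contact_force: [0.7, 0.4, 0.6]
grip_width: 0.997
gripper_force: 0.0
```

Run:
```python
from h import *
th()
p,d,K,T=grab('wrist'); print(*locks(p,K,T),sep='\n')
go(553,379,1,72)
```

```text
tcp [0.55154828 0.38017001 0.14237336] th -1.192 r 369.55202608699653 w 85.18130478695382 gf 0.0 F [0.68632179 0.44069196 0.63585724]
('green', 420, 376, array([831., 489.]), array([23., 23.]), 72)
('green', 128, 214, array([546., 258.]), array([48., 48.]), 61)
('green', 256, 180, array([551., 382.]), array([43., 44.]), 71)
('brass', 172, 27, array([411., 359.]), array([44., 39.]), 65)
('turq', 36, 71, array([409., 240.]), array([54., 69.]), 81)
d [ -6.1  -7.7 141.3] r [-0.001 -0.004  0.007] yaw 72.4 -> 72.0
```

Run:
```python
from h import *
th()
p,d,K,T=grab('wrist'); print([l for l in locks(p,K,T) if l[0]=='green' and 200<l[1]<300])
th(); go(552,380,0,72)
```

```text
tcp [0.55009421 0.38816143 0.14226783] th -1.192 r 377.6740884867322 w 84.776923459608 gf 0.0 F [-6.27401147  3.180237   -0.4528614 ]
[('green', 247, 183, array([551., 382.]), array([43., 44.]), 70)]
tcp [0.55009338 0.38526657 0.14250307] th -1.191 r 374.83281588825355 w 85.47657033510386 gf 0.0 F [-0.44104285 -0.04971252  0.1138576 ]
d [ -3.9  -4.1 142.5] r [-0.002 -0.004  0.007] yaw 72.4 -> 72.0
```

>>> jog_arm:
  motion:
    - {"dx": 0,"dy": 0,"dz": 35,"rx": 0,"ry": 0,"rz": 0,"jaw": 85}
    - {"dx": 0,"dy": 0,"dz": 70,"rx": 0,"ry": 0,"rz": 0,"jaw": 85}
    - {"dx": 0,"dy": 0,"dz": 95,"rx": 0,"ry": 0,"rz": 0,"jaw": 85}
    - {"dx": 0,"dy": 0,"dz": 110,"rx": 0,"ry": 0,"rz": 0,"jaw": 85}
    - {"dx": 0,"dy": 0,"dz": 110,"rx": 0,"ry": 0,"rz": 0,"jaw": 85}
    - {"dx": 0,"dy": 0,"dz": 110,"rx": 0,"ry": 0,"rz": 0,"jaw": 85}

```text
clock: 5.7
eef_pos: [0.553, 0.3795, 0.0368]
tcp_rot: [0.157, 0.988, -0.0, 0.0]
contact_force: [0.9, 0.2, 0.4]
grip_width: 0.992
gripper_force: 0.0
```

Run:
```python
from h import *
th()
p,d,K,T=grab('wrist'); print([l for l in locks(p,K,T) if l[0]=='green' and 180<l[1]<320])
th(); go(552,381,0,72)
```

```text
tcp [0.55299372 0.3794686  0.03684543] th -1.196 r 368.5899863542255 w 84.68696766923209 gf 0.0 F [0.88216687 0.23629053 0.44582332]
[('green', 256, 228, array([550., 382.]), array([44., 46.]), 71)]
tcp [0.55338756 0.37988196 0.03765396] th -1.197 r 368.92253033388397 w 84.93701036012428 gf 0.0 F [0.01699077 0.01920541 0.51566956]
d [ 1.7  0.6 37.7] r [ 0.001  0.001 -0.   ] yaw 72.0 -> 72.0
```

>>> jog_arm:
  motion:
    - {"dx": 1,"dy": 0,"dz": 22,"rx": 0,"ry": 0,"rz": 0,"jaw": 85}
    - {"dx": 1,"dy": 0,"dz": 35,"rx": 0,"ry": 0,"rz": 0,"jaw": 85}
    - {"dx": 1,"dy": 0,"dz": 35,"rx": 0,"ry": 0,"rz": 0,"jaw": 55}
    - {"dx": 1,"dy": 0,"dz": 35,"rx": 0,"ry": 0,"rz": 0,"jaw": 36}
    - {"dx": 1,"dy": 0,"dz": 35,"rx": 0,"ry": 0,"rz": 0,"jaw": 36}
    - {"dx": 1,"dy": 0,"dz": 35,"rx": 0,"ry": 0,"rz": 0,"jaw": 36}
    - {"dx": 1,"dy": 0,"dz": 35,"rx": 0,"ry": 0,"rz": 0,"jaw": 36}
  grip_force: 70

```text
clock: 6.45
eef_pos: [0.5526, 0.3806, 0.003]
tcp_rot: [0.157, 0.988, 0.001, 0.001]
contact_force: [-0.7, -0.6, 6.8]
grip_width: 0.507
gripper_force: 72.7
```

Run:
```python
from h import *
th(); go(*tray(25,50),150,79.3)
```

```text
tcp [0.55257289 0.3806032  0.00302191] th -1.195 r 369.7833894194618 w 43.291321131025775 gf 72.682546377182 F [-0.67161992 -0.64258491  6.76948981]
d [-219.7 -447.4 -147.6] r [ 0.002  0.002 -0.128] yaw 72.0 -> 79.3
```

>>> jog_arm:
  motion:
    - {"dx": 0,"dy": 0,"dz": -30,"rx": 0,"ry": 0,"rz": 0,"jaw": 36}
    - {"dx": 0,"dy": 0,"dz": -75,"rx": 0,"ry": 0,"rz": 0,"jaw": 36}
    - {"dx": 0,"dy": 0,"dz": -120,"rx": 0,"ry": 0,"rz": 0,"jaw": 36}
    - {"dx": -12,"dy": -25,"dz": -148,"rx": 0,"ry": 0,"rz": 0,"jaw": 36}
    - {"dx": -30,"dy": -61,"dz": -155,"rx": 0,"ry": 0,"rz": -0.03,"jaw": 36}
    - {"dx": -48,"dy": -98,"dz": -155,"rx": 0,"ry": 0,"rz": -0.06,"jaw": 36}
    - {"dx": -66,"dy": -134,"dz": -155,"rx": 0,"ry": 0,"rz": -0.1,"jaw": 36}
    - {"dx": -84,"dy": -171,"dz": -155,"rx": 0,"ry": 0,"rz": -0.128,"jaw": 36}

```text
clock: 7.25
eef_pos: [0.5785, 0.1898, 0.1567]
tcp_rot: [0.092, 0.996, 0.0, 0.0]
contact_force: [2.0, -0.0, -3.2]
grip_width: 0.505
gripper_force: 72.2
```

Run:
```python
from h import *
th(); go(*tray(25,50),150,79.3)
```

```text
tcp [0.57848579 0.18983797 0.15672601] th -1.137 r 177.85057080079287 w 43.116679832085225 gf 72.21364617347717 F [ 1.99339303 -0.01610878 -3.2171603 ]
d [ -99.2 -289.6    6.7] r [0.    0.    0.002] yaw 79.4 -> 79.3
```

>>> jog_arm:
  motion:
    - {"dx": -14,"dy": -42,"dz": 0,"rx": 0,"ry": 0,"rz": 0,"jaw": 36}
    - {"dx": -28,"dy": -84,"dz": 0,"rx": 0,"ry": 0,"rz": 0,"jaw": 36}
    - {"dx": -42,"dy": -126,"dz": 0,"rx": 0,"ry": 0,"rz": 0,"jaw": 36}
    - {"dx": -57,"dy": -168,"dz": 0,"rx": 0,"ry": 0,"rz": 0,"jaw": 36}
    - {"dx": -71,"dy": -210,"dz": 0,"rx": 0,"ry": 0,"rz": 0,"jaw": 36}
    - {"dx": -85,"dy": -250,"dz": 0,"rx": 0,"ry": 0,"rz": 0,"jaw": 36}
    - {"dx": -95,"dy": -275,"dz": 0,"rx": 0,"ry": 0,"rz": 0,"jaw": 36}
    - {"dx": -99,"dy": -290,"dz": 0,"rx": 0,"ry": 0,"rz": 0,"jaw": 36}

```text
clock: 8.05
eef_pos: [0.6219, -0.1151, 0.1566]
tcp_rot: [0.095, 0.996, -0.001, 0.0]
contact_force: [-0.2, 0.3, -2.6]
grip_width: 0.505
gripper_force: 72.1
```

Run:
```python
from h import *
th(); 
p,d,K,T=grab('wrist'); save('w3',p);print(knob(p,d,K,T))
th();go(*tray(25,50),3,79.3)
```

```text
tcp [ 0.62186191 -0.11510144  0.15660646] th 1.756 r 132.5066479995685 w 43.10834877059171 gf 72.0635175704956 F [-0.17420332  0.33465302 -2.59693291]
(array([nan, nan, nan]), np.int64(0), np.int64(0), 'r', np.float64(nan), 'theta', np.float64(nan))
tcp [ 0.62161423 -0.11670538  0.15659887] th 1.754 r 134.11115944995933 w 43.270827790936416 gf 72.06055998802185 F [-1.11858881 -3.09749082 -2.66462242]
d [ -0.4   4.2 153.6] r [-0.002  0.001 -0.004] yaw 79.1 -> 79.3h.py:43: RuntimeWarning: Mean of empty slice.
  c=q.mean(0); v=c[:2]-PIV; th=np.arctan2(v[1],v[0])-(YT+np.pi/2); th=(th+np.pi)%(2*np.pi)-np.pi
  ret = um.true_divide(
```

View pics/w3.png

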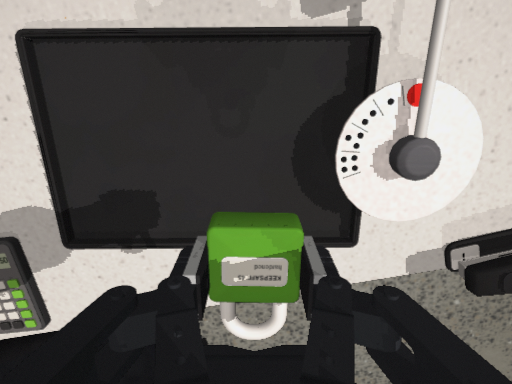

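The padlock is held squarely and the tray below is empty. Lowering it.

>>> jog_arm:
  motion:
    - {"dx": 0,"dy": 2,"dz": 40,"rx": 0,"ry": 0,"rz": 0,"jaw": 36}
    - {"dx": 0,"dy": 2,"dz": 80,"rx": 0,"ry": 0,"rz": 0,"jaw": 36}
    - {"dx": 0,"dy": 2,"dz": 115,"rx": 0,"ry": 0,"rz": 0,"jaw": 36}
    - {"dx": 0,"dy": 2,"dz": 135,"rx": 0,"ry": 0,"rz": 0,"jaw": 36}
    - {"dx": 0,"dy": 2,"dz": 143,"rx": 0,"ry": 0,"rz": 0,"jaw": 36}
    - {"dx": 0,"dy": 2,"dz": 148,"rx": 0,"ry": 0,"rz": 0,"jaw": 36}
    - {"dx": 0,"dy": 2,"dz": 150,"rx": 0,"ry": 0,"rz": 0,"jaw": 36}
    - {"dx": 0,"dy": 2,"dz": 150,"rx": 0,"ry": 0,"rz": 0,"jaw": 36}

```text
clock: 8.9
eef_pos: [0.6232, -0.1098, 0.0074]
tcp_rot: [0.093, 0.996, 0.0, 0.001]
contact_force: [0.4, -1.0, -2.0]
grip_width: 0.504
gripper_force: 72.0
```

>>> jog_arm:
  motion:
    - {"dx": 0,"dy": 0,"dz": 0,"rx": 0,"ry": 0,"rz": 0,"jaw": 55}
    - {"dx": 0,"dy": 0,"dz": 0,"rx": 0,"ry": 0,"rz": 0,"jaw": 68}
    - {"dx": 0,"dy": 0,"dz": 0,"rx": 0,"ry": 0,"rz": 0,"jaw": 68}
    - {"dx": 0,"dy": 0,"dz": -30,"rx": 0,"ry": 0,"rz": 0,"jaw": 68}
    - {"dx": 0,"dy": 0,"dz": -75,"rx": 0,"ry": 0,"rz": 0,"jaw": 85}
    - {"dx": 0,"dy": 0,"dz": -120,"rx": 0,"ry": 0,"rz": 0,"jaw": 85}
    - {"dx": 0,"dy": 0,"dz": -150,"rx": 0,"ry": 0,"rz": 0,"jaw": 85}
    - {"dx": 0,"dy": 0,"dz": -160,"rx": 0,"ry": 0,"rz": 0,"jaw": 85}

```text
clock: 9.7
eef_pos: [0.6242, -0.1105, 0.1708]
tcp_rot: [0.093, 0.996, 0.0, 0.003]
contact_force: [0.4, 0.4, -0.9]
grip_width: 0.997
gripper_force: 0.0
```

Run:
```python
from h import *
th()
p,d,K,T=grab('top'); L=locks(p,K,T); print(*[l for l in L if 150<l[1]<400 and l[2]>140],sep='\n')
go(549,252,150,61)
```

```text
tcp [ 0.62417057 -0.11049095  0.17077711] th 1.774 r 127.91363380951435 w 85.17513088925108 gf 0.0 F [ 0.36827616  0.41748794 -0.93842604]
('green', 221, 194, array([549., 252.]), array([43., 39.]), 61)
('green', 329, 173, array([ 623., -109.]), array([47., 41.]), 79)
('brass', 170, 273, array([284., 415.]), array([53., 60.]), 65)
('brass', 188, 235, array([410., 357.]), array([42., 40.]), 64)
('brass', 283, 217, array([476.,  44.]), array([19., 23.]), 72)
('turq', 226, 236, array([407., 231.]), array([70., 43.]), 1)
d [141.1 342.1  20. ] r [0.002 0.005 0.32 ] yaw 79.3 -> 61.0
```

>>> jog_arm:
  motion:
    - {"dx": 18,"dy": 43,"dz": 0,"rx": 0,"ry": 0,"rz": 0.05,"jaw": 85}
    - {"dx": 36,"dy": 88,"dz": 0,"rx": 0,"ry": 0,"rz": 0.1,"jaw": 85}
    - {"dx": 55,"dy": 133,"dz": 0,"rx": 0,"ry": 0,"rz": 0.15,"jaw": 85}
    - {"dx": 74,"dy": 178,"dz": 0,"rx": 0,"ry": 0,"rz": 0.2,"jaw": 85}
    - {"dx": 92,"dy": 223,"dz": 0,"rx": 0,"ry": 0,"rz": 0.25,"jaw": 85}
    - {"dx": 111,"dy": 268,"dz": 5,"rx": 0,"ry": 0,"rz": 0.3,"jaw": 85}
    - {"dx": 128,"dy": 310,"dz": 15,"rx": 0,"ry": 0,"rz": 0.32,"jaw": 85}
    - {"dx": 141,"dy": 342,"dz": 20,"rx": 0,"ry": 0,"rz": 0.32,"jaw": 85}

```text
clock: 10.55
eef_pos: [0.5452, 0.2555, 0.1442]
tcp_rot: [0.25, 0.968, -0.001, -0.001]
contact_force: [0.3, -0.2, 0.0]
grip_width: 0.995
gripper_force: 0.0
```

>>> jog_arm:
  motion:
    - {"dx": 0,"dy": 0,"dz": 30,"rx": 0,"ry": 0,"rz": 0,"jaw": 85}
    - {"dx": 0,"dy": 0,"dz": 70,"rx": 0,"ry": 0,"rz": 0,"jaw": 85}
    - {"dx": 0,"dy": 0,"dz": 95,"rx": 0,"ry": 0,"rz": 0,"jaw": 85}
    - {"dx": 0,"dy": 0,"dz": 110,"rx": 0,"ry": 0,"rz": 0,"jaw": 85}
    - {"dx": 0,"dy": 0,"dz": 110,"rx": 0,"ry": 0,"rz": 0,"jaw": 85}
    - {"dx": 0,"dy": 0,"dz": 110,"rx": 0,"ry": 0,"rz": 0,"jaw": 85}

```text
clock: 11.15
eef_pos: [0.5478, 0.2523, 0.037]
tcp_rot: [0.251, 0.968, 0.0, 0.0]
contact_force: [1.1, 1.1, 0.1]
grip_width: 0.998
gripper_force: 0.0
```

Run:
```python
from h import *
th()
p,d,K,T=grab('wrist'); print([l for l in locks(p,K,T) if l[0]=='green' and 180<l[1]<320])
th(); go(549,252,2,61)
```

```text
tcp [0.54777377 0.2522584  0.03696717] th -1.078 r 246.31857765275169 w 85.23082073647223 gf 0.0 F [1.11853981 1.11242395 0.06345684]
[('green', 256, 229, array([546., 255.]), array([44., 45.]), 62)]
tcp [0.54820732 0.25250659 0.03760467] th -1.08 r 246.42497017590372 w 84.87910426258024 gf 0.0 F [-0.24357958 -0.15156733  0.46403266]
d [-0.9 -0.1 35.6] r [ 0.002  0.001 -0.001] yaw 61.0 -> 61.0
```

>>> jog_arm:
  motion:
    - {"dx": 0,"dy": 1,"dz": 22,"rx": 0,"ry": 0,"rz": 0,"jaw": 85}
    - {"dx": 0,"dy": 1,"dz": 34,"rx": 0,"ry": 0,"rz": 0,"jaw": 85}
    - {"dx": 0,"dy": 1,"dz": 34,"rx": 0,"ry": 0,"rz": 0,"jaw": 55}
    - {"dx": 0,"dy": 1,"dz": 34,"rx": 0,"ry": 0,"rz": 0,"jaw": 36}
    - {"dx": 0,"dy": 1,"dz": 34,"rx": 0,"ry": 0,"rz": 0,"jaw": 36}
    - {"dx": 0,"dy": 1,"dz": 34,"rx": 0,"ry": 0,"rz": 0,"jaw": 36}
    - {"dx": 0,"dy": 1,"dz": 34,"rx": 0,"ry": 0,"rz": 0,"jaw": 36}
  grip_force: 70

```text
clock: 11.9
eef_pos: [0.5487, 0.2535, 0.0038]
tcp_rot: [0.251, 0.968, 0.001, 0.001]
contact_force: [-0.9, -0.7, 5.5]
grip_width: 0.505
gripper_force: 72.8
```

>>> jog_arm:
  motion:
    - {"dx": 0,"dy": 0,"dz": -30,"rx": 0,"ry": 0,"rz": 0,"jaw": 36}
    - {"dx": 0,"dy": 0,"dz": -75,"rx": 0,"ry": 0,"rz": -0.06,"jaw": 36}
    - {"dx": 0,"dy": 0,"dz": -120,"rx": 0,"ry": 0,"rz": -0.14,"jaw": 36}
    - {"dx": 0,"dy": 0,"dz": -155,"rx": 0,"ry": 0,"rz": -0.24,"jaw": 36}
    - {"dx": 0,"dy": 0,"dz": -160,"rx": 0,"ry": 0,"rz": -0.32,"jaw": 36}

```text
clock: 12.4
eef_pos: [0.55, 0.2539, 0.1681]
tcp_rot: [0.091, 0.996, 0.002, 0.003]
contact_force: [-0.1, 0.0, -2.7]
grip_width: 0.508
gripper_force: 72.5
```

Run:
```python
from h import *
th(); go(*tray(-65,45),155,79.3); go(*tray(25,-40),155,79.3)
```

```text
tcp [0.55002634 0.25389195 0.16806008] th -1.088 r 247.21094939371716 w 43.35010906120544 gf 72.45272755622864 F [-0.09989656  0.01064791 -2.68250247]
d [ -48.3 -352.3   11.5] r [0.005 0.006 0.004] yaw 79.5 -> 79.3
d [-137.9 -437.6   11.5] r [0.005 0.006 0.004] yaw 79.5 -> 79.3
```

>>> jog_arm:
  motion:
    - {"dx": -6,"dy": -40,"dz": 0,"rx": 0,"ry": 0,"rz": 0,"jaw": 36}
    - {"dx": -12,"dy": -86,"dz": 0,"rx": 0,"ry": 0,"rz": 0,"jaw": 36}
    - {"dx": -18,"dy": -132,"dz": 0,"rx": 0,"ry": 0,"rz": 0,"jaw": 36}
    - {"dx": -24,"dy": -178,"dz": 0,"rx": 0,"ry": 0,"rz": 0,"jaw": 36}
    - {"dx": -31,"dy": -224,"dz": 0,"rx": 0,"ry": 0,"rz": 0,"jaw": 36}
    - {"dx": -38,"dy": -270,"dz": 0,"rx": 0,"ry": 0,"rz": 0,"jaw": 36}
    - {"dx": -44,"dy": -316,"dz": 0,"rx": 0,"ry": 0,"rz": 0,"jaw": 36}
    - {"dx": -48,"dy": -352,"dz": 0,"rx": 0,"ry": 0,"rz": 0,"jaw": 36}

```text
clock: 13.2
eef_pos: [0.529, -0.1048, 0.163]
tcp_rot: [0.094, 0.996, -0.0, 0.0]
contact_force: [0.3, -0.2, -2.2]
grip_width: 0.507
gripper_force: 72.4
```

>>> jog_arm:
  motion:
    - {"dx": 0,"dy": 0,"dz": 0,"rx": 0,"ry": 0,"rz": 0,"jaw": 36}
    - {"dx": 0,"dy": 0,"dz": 30,"rx": 0,"ry": 0,"rz": 0,"jaw": 36}
    - {"dx": 0,"dy": 0,"dz": 70,"rx": 0,"ry": 0,"rz": 0,"jaw": 36}
    - {"dx": 0,"dy": 0,"dz": 100,"rx": 0,"ry": 0,"rz": 0,"jaw": 36}
    - {"dx": 0,"dy": 0,"dz": 120,"rx": 0,"ry": 0,"rz": 0,"jaw": 36}
    - {"dx": 0,"dy": 0,"dz": 130,"rx": 0,"ry": 0,"rz": 0,"jaw": 36}
    - {"dx": 0,"dy": 0,"dz": 130,"rx": 0,"ry": 0,"rz": 0,"jaw": 36}

```text
clock: 13.9
eef_pos: [0.5291, -0.1013, 0.0317]
tcp_rot: [0.093, 0.996, -0.0, -0.001]
contact_force: [0.2, -0.6, -3.2]
grip_width: 0.504
gripper_force: 72.4
```

Run:
```python
from h import *
th(); go(*tray(-65,45),7,79.3)
```

```text
tcp [ 0.52914913 -0.10125806  0.03167209] th 1.093 r 150.70255864898266 w 43.058903040647344 gf 72.35302090644836 F [ 0.16577595 -0.61584722 -3.1760814 ]
d [-4.3  0.9 24.7] r [-0.    -0.002  0.001] yaw 79.3 -> 79.3
```

>>> jog_arm:
  motion:
    - {"dx": -4,"dy": 0,"dz": 10,"rx": 0,"ry": 0,"rz": 0,"jaw": 36}
    - {"dx": -4,"dy": 0,"dz": 18,"rx": 0,"ry": 0,"rz": 0,"jaw": 36}
    - {"dx": -4,"dy": 0,"dz": 24,"rx": 0,"ry": 0,"rz": 0,"jaw": 36}
    - {"dx": -4,"dy": 0,"dz": 24,"rx": 0,"ry": 0,"rz": 0,"jaw": 36}
    - {"dx": -4,"dy": 0,"dz": 24,"rx": 0,"ry": 0,"rz": 0,"jaw": 60}
    - {"dx": -4,"dy": 0,"dz": 24,"rx": 0,"ry": 0,"rz": 0,"jaw": 68}
    - {"dx": -4,"dy": 0,"dz": 24,"rx": 0,"ry": 0,"rz": 0,"jaw": 68}

```text
clock: 14.6
eef_pos: [0.5342, -0.1025, 0.0089]
tcp_rot: [0.093, 0.996, 0.0, 0.001]
contact_force: [-0.4, 0.8, -0.1]
grip_width: 0.796
gripper_force: 0.0
```

>>> jog_arm:
  motion:
    - {"dx": 0,"dy": 0,"dz": -30,"rx": 0,"ry": 0,"rz": 0,"jaw": 68}
    - {"dx": 0,"dy": 0,"dz": -75,"rx": 0,"ry": 0,"rz": 0,"jaw": 85}
    - {"dx": 0,"dy": 0,"dz": -120,"rx": 0,"ry": 0,"rz": 0,"jaw": 85}
    - {"dx": 0,"dy": 0,"dz": -150,"rx": 0,"ry": 0,"rz": 0,"jaw": 85}
    - {"dx": 0,"dy": 0,"dz": -160,"rx": 0,"ry": 0,"rz": 0,"jaw": 85}
    - {"dx": 0,"dy": 0,"dz": -160,"rx": 0,"ry": 0,"rz": 0,"jaw": 85}

```text
clock: 15.2
eef_pos: [0.5345, -0.1024, 0.1697]
tcp_rot: [0.093, 0.996, 0.0, 0.002]
contact_force: [-0.6, 0.4, -0.1]
grip_width: 0.991
gripper_force: 0.0
```

Run:
```python
from h import *
th()
p,d,K,T=grab('top'); L=locks(p,K,T); print(*[l for l in L if 150<l[1]<400 and l[2]>140],sep='\n')
p,d,K,T=grab('wrist'); print('w',*[l for l in locks(p,K,T) if l[0]=='green'])
go(410,357,150,64)
```

```text
tcp [ 0.53450442 -0.10237328  0.16974837] th 1.126 r 148.36053651181481 w 84.65300107353191 gf 0.0 F [-0.57596601  0.42536736 -0.1333469 ]
('green', 326, 202, array([ 527., -101.]), array([47., 28.]), 80)
('green', 329, 173, array([ 623., -110.]), array([46., 41.]), 79)
('brass', 170, 273, array([284., 415.]), array([53., 60.]), 65)
('brass', 188, 235, array([410., 357.]), array([42., 40.]), 64)
('turq', 226, 236, array([407., 231.]), array([70., 43.]), 1)
w ('green', 263, 250, array([ 621., -108.]), array([45., 50.]), 79) ('green', 254, 171, array([ 533., -101.]), array([46., 44.]), 79)
d [206.  428.4  17.5] r [-0.    -0.001  0.268] yaw 79.3 -> 64.0
```

>>> jog_arm:
  motion:
    - {"dx": 16,"dy": 33,"dz": 0,"rx": 0,"ry": 0,"rz": 0.03,"jaw": 85}
    - {"dx": 35,"dy": 73,"dz": 0,"rx": 0,"ry": 0,"rz": 0.06,"jaw": 85}
    - {"dx": 54,"dy": 113,"dz": 0,"rx": 0,"ry": 0,"rz": 0.1,"jaw": 85}
    - {"dx": 73,"dy": 153,"dz": 0,"rx": 0,"ry": 0,"rz": 0.14,"jaw": 85}
    - {"dx": 93,"dy": 193,"dz": 0,"rx": 0,"ry": 0,"rz": 0.18,"jaw": 85}
    - {"dx": 112,"dy": 233,"dz": 0,"rx": 0,"ry": 0,"rz": 0.22,"jaw": 85}
    - {"dx": 131,"dy": 273,"dz": 0,"rx": 0,"ry": 0,"rz": 0.25,"jaw": 85}
    - {"dx": 150,"dy": 313,"dz": 0,"rx": 0,"ry": 0,"rz": 0.268,"jaw": 85}

```text
clock: 16.1
eef_pos: [0.4427, 0.2342, 0.1666]
tcp_rot: [0.226, 0.974, -0.001, -0.001]
contact_force: [1.0, 0.6, -0.0]
grip_width: 0.993
gripper_force: 0.0
```

Run:
```python
from h import *
th()
p,d,K,T=grab('top'); L=locks(p,K,T); print(*[l for l in L if 150<l[1]<400 and l[2]>140],sep='\n')
go(410,357,40,64)
```

```text
tcp [0.44269461 0.23417918 0.16658163] th -0.693 r 281.35188995933504 w 84.7818758082996 gf 0.0 F [ 1.01470293  0.63308435 -0.02571543]
('green', 326, 200, array([ 533., -102.]), array([47., 41.]), 80)
('green', 329, 173, array([ 623., -109.]), array([47., 41.]), 79)
('brass', 170, 273, array([284., 415.]), array([53., 60.]), 65)
('brass', 184, 238, array([401., 371.]), array([40., 18.]), 28)
d [ 76.2  90.8 126.6] r [-0.001 -0.003  0.006] yaw 64.3 -> 64.0
```

>>> jog_arm:
  motion:
    - {"dx": 27,"dy": 32,"dz": 0,"rx": 0,"ry": 0,"rz": 0,"jaw": 85}
    - {"dx": 54,"dy": 65,"dz": 0,"rx": 0,"ry": 0,"rz": 0,"jaw": 85}
    - {"dx": 76,"dy": 92,"dz": 20,"rx": 0,"ry": 0,"rz": 0,"jaw": 85}
    - {"dx": 76,"dy": 92,"dz": 60,"rx": 0,"ry": 0,"rz": 0,"jaw": 85}
    - {"dx": 76,"dy": 92,"dz": 100,"rx": 0,"ry": 0,"rz": 0,"jaw": 85}
    - {"dx": 76,"dy": 92,"dz": 110,"rx": 0,"ry": 0,"rz": 0,"jaw": 85}
    - {"dx": 76,"dy": 92,"dz": 110,"rx": 0,"ry": 0,"rz": 0,"jaw": 85}

```text
clock: 16.85
eef_pos: [0.4154, 0.3475, 0.0563]
tcp_rot: [0.225, 0.974, -0.002, -0.001]
contact_force: [0.0, -0.4, 0.5]
grip_width: 0.993
gripper_force: 0.0
```

Run:
```python
from h import *
th()
p,d,K,T=grab('wrist'); print(*locks(p,K,T),sep='\n')
th(); go(410,357,3,64)
```

```text
tcp [0.41535354 0.34747024 0.05628919] th -0.825 r 389.44304406634836 w 84.81463101477678 gf 0.0 F [ 0.02739036 -0.44125575  0.49425596]
('brass', 266, 206, array([410., 359.]), array([44., 41.]), 65)
('brass', 261, 4, array([308., 405.]), array([55.,  4.]), 64)
('turq', 96, 275, array([405., 231.]), array([21., 48.]), 16)
('turq', 93, 243, array([384., 245.]), array([35., 29.]), 79)
('red', 490, 75, array([394., 502.]), array([27., 39.]), 16)
tcp [0.41648932 0.34842376 0.05828301] th -0.828 r 389.65113246205703 w 84.74737763395773 gf 0.0 F [-0.22849253  0.21033298  1.25274982]
d [ 9.6  4.9 55.3] r [-0.001 -0.    -0.001] yaw 63.9 -> 64.0
```

>>> jog_arm:
  motion:
    - {"dx": 10,"dy": 6,"dz": 10,"rx": 0,"ry": 0,"rz": 0,"jaw": 85}
    - {"dx": 10,"dy": 6,"dz": 35,"rx": 0,"ry": 0,"rz": 0,"jaw": 85}
    - {"dx": 10,"dy": 6,"dz": 54,"rx": 0,"ry": 0,"rz": 0,"jaw": 85}
    - {"dx": 10,"dy": 6,"dz": 54,"rx": 0,"ry": 0,"rz": 0,"jaw": 85}
    - {"dx": 10,"dy": 6,"dz": 54,"rx": 0,"ry": 0,"rz": 0,"jaw": 36}
    - {"dx": 10,"dy": 6,"dz": 54,"rx": 0,"ry": 0,"rz": 0,"jaw": 36}
    - {"dx": 10,"dy": 6,"dz": 54,"rx": 0,"ry": 0,"rz": 0,"jaw": 36}
    - {"dx": 10,"dy": 6,"dz": 54,"rx": 0,"ry": 0,"rz": 0,"jaw": 36}
  grip_force: 70

```text
clock: 17.7
eef_pos: [0.4108, 0.3597, 0.0061]
tcp_rot: [0.225, 0.974, 0.001, 0.001]
contact_force: [-1.5, -1.6, 8.3]
grip_width: 0.51
gripper_force: 71.7
```

Run:
```python
from h import *
th(); go(*tray(25,-40),165,79.3)
```

```text
tcp [0.41078868 0.35966158 0.00609052] th -0.831 r 402.2067793959416 w 43.573708180645276 gf 71.67896747589111 F [-1.45651899 -1.58252312  8.2911426 ]
d [-422.  -418.  -159.7] r [ 0.002  0.001 -0.268] yaw 64.0 -> 79.3
```

>>> jog_arm:
  motion:
    - {"dx": 0,"dy": 0,"dz": -30,"rx": 0,"ry": 0,"rz": 0,"jaw": 36}
    - {"dx": 0,"dy": 0,"dz": -75,"rx": 0,"ry": 0,"rz": 0,"jaw": 36}
    - {"dx": 0,"dy": 0,"dz": -120,"rx": 0,"ry": 0,"rz": 0,"jaw": 36}
    - {"dx": -20,"dy": -20,"dz": -150,"rx": 0,"ry": 0,"rz": -0.04,"jaw": 36}
    - {"dx": -48,"dy": -48,"dz": -160,"rx": 0,"ry": 0,"rz": -0.1,"jaw": 36}
    - {"dx": -78,"dy": -78,"dz": -160,"rx": 0,"ry": 0,"rz": -0.16,"jaw": 36}
    - {"dx": -108,"dy": -108,"dz": -160,"rx": 0,"ry": 0,"rz": -0.22,"jaw": 36}
    - {"dx": -138,"dy": -138,"dz": -160,"rx": 0,"ry": 0,"rz": -0.268,"jaw": 36}

```text
clock: 18.5
eef_pos: [0.4738, 0.1726, 0.1652]
tcp_rot: [0.092, 0.996, 0.001, 0.001]
contact_force: [0.8, 0.2, -1.2]
grip_width: 0.503
gripper_force: 72.5
```

Run:
```python
from h import *
th(); go(*tray(25,-40),165,79.3)
```

```text
tcp [0.4738151  0.17263152 0.16517939] th -0.622 r 214.63559335034293 w 42.95770584544377 gf 72.45244145393372 F [ 0.80785504  0.16392414 -1.18111589]
d [-198.5 -343.6   -0. ] r [0.001 0.001 0.003] yaw 79.5 -> 79.3
```

>>> jog_arm:
  motion:
    - {"dx": -24,"dy": -41,"dz": 0,"rx": 0,"ry": 0,"rz": 0,"jaw": 36}
    - {"dx": -48,"dy": -82,"dz": 0,"rx": 0,"ry": 0,"rz": 0,"jaw": 36}
    - {"dx": -72,"dy": -124,"dz": 0,"rx": 0,"ry": 0,"rz": 0,"jaw": 36}
    - {"dx": -96,"dy": -166,"dz": 0,"rx": 0,"ry": 0,"rz": 0,"jaw": 36}
    - {"dx": -120,"dy": -208,"dz": 0,"rx": 0,"ry": 0,"rz": 0,"jaw": 36}
    - {"dx": -145,"dy": -250,"dz": 0,"rx": 0,"ry": 0,"rz": 0,"jaw": 36}
    - {"dx": -170,"dy": -294,"dz": 0,"rx": 0,"ry": 0,"rz": 0,"jaw": 36}
    - {"dx": -188,"dy": -326,"dz": 0,"rx": 0,"ry": 0,"rz": 0,"jaw": 36}

```text
clock: 19.3
eef_pos: [0.598, -0.1843, 0.165]
tcp_rot: [0.094, 0.996, -0.0, 0.001]
contact_force: [-0.2, -0.5, -0.8]
grip_width: 0.504
gripper_force: 72.4
```

>>> jog_arm:
  motion:
    - {"dx": -10,"dy": -16,"dz": 0,"rx": 0,"ry": 0,"rz": 0,"jaw": 36}
    - {"dx": -10,"dy": -16,"dz": 30,"rx": 0,"ry": 0,"rz": 0,"jaw": 36}
    - {"dx": -10,"dy": -16,"dz": 70,"rx": 0,"ry": 0,"rz": 0,"jaw": 36}
    - {"dx": -10,"dy": -16,"dz": 100,"rx": 0,"ry": 0,"rz": 0,"jaw": 36}
    - {"dx": -10,"dy": -16,"dz": 120,"rx": 0,"ry": 0,"rz": 0,"jaw": 36}
    - {"dx": -10,"dy": -16,"dz": 125,"rx": 0,"ry": 0,"rz": 0,"jaw": 36}
    - {"dx": -10,"dy": -16,"dz": 125,"rx": 0,"ry": 0,"rz": 0,"jaw": 36}

```text
clock: 20.0
eef_pos: [0.6046, -0.1985, 0.0395]
tcp_rot: [0.093, 0.996, 0.0, -0.0]
contact_force: [0.3, 0.1, -1.2]
grip_width: 0.508
gripper_force: 72.3
```

Run:
```python
from h import *
th(); go(*tray(25,-40),9,79.3)
```

```text
tcp [ 0.60458529 -0.19846695  0.0395324 ] th 1.677 r 216.57723964441786 w 43.393433183668634 gf 72.34558582305908 F [ 0.25716982  0.0937925  -1.16613754]
d [-2.1 -2.6 30.5] r [ 0. -0.  0.] yaw 79.3 -> 79.3
```

>>> jog_arm:
  motion:
    - {"dx": 0,"dy": 0,"dz": 14,"rx": 0,"ry": 0,"rz": 0,"jaw": 36}
    - {"dx": 0,"dy": 0,"dz": 24,"rx": 0,"ry": 0,"rz": 0,"jaw": 36}
    - {"dx": 0,"dy": 0,"dz": 29,"rx": 0,"ry": 0,"rz": 0,"jaw": 36}
    - {"dx": 0,"dy": 0,"dz": 30,"rx": 0,"ry": 0,"rz": 0,"jaw": 36}
    - {"dx": 0,"dy": 0,"dz": 30,"rx": 0,"ry": 0,"rz": 0,"jaw": 60}
    - {"dx": 0,"dy": 0,"dz": 30,"rx": 0,"ry": 0,"rz": 0,"jaw": 68}
    - {"dx": 0,"dy": 0,"dz": 30,"rx": 0,"ry": 0,"rz": 0,"jaw": 68}

```text
clock: 20.7
eef_pos: [0.605, -0.1987, 0.0099]
tcp_rot: [0.093, 0.996, -0.0, 0.001]
contact_force: [0.2, -1.1, -0.5]
grip_width: 0.796
gripper_force: 0.0
```

>>> jog_arm:
  motion:
    - {"dx": 0,"dy": 0,"dz": -30,"rx": 0,"ry": 0,"rz": 0,"jaw": 68}
    - {"dx": 0,"dy": 0,"dz": -75,"rx": 0,"ry": 0,"rz": 0,"jaw": 85}
    - {"dx": 0,"dy": 0,"dz": -120,"rx": 0,"ry": 0,"rz": 0,"jaw": 85}
    - {"dx": 0,"dy": 0,"dz": -160,"rx": 0,"ry": 0,"rz": 0,"jaw": 85}
    - {"dx": 0,"dy": 0,"dz": -190,"rx": 0,"ry": 0,"rz": 0,"jaw": 85}
    - {"dx": 0,"dy": 0,"dz": -190,"rx": 0,"ry": 0,"rz": 0,"jaw": 85}

```text
clock: 21.3
eef_pos: [0.6066, -0.1996, 0.2047]
tcp_rot: [0.093, 0.996, -0.0, 0.004]
contact_force: [0.1, 0.3, 1.0]
grip_width: 0.995
gripper_force: 0.0
```

Run:
```python
from h import *
th()
p,d,K,T=grab('wrist'); save('w4',p); print(*locks(p,K,T),sep='\n')
p,d,K,T=grab('scene'); print(knob(p,d,K,T))
p,d,K,T=grab('top'); print(knob(p,d,K,T)); save('top4',cv2.resize(p,(800,600)))
go(474,46,180,79.3)
```

```text
tcp [ 0.60663722 -0.19959241  0.20474392] th 1.687 r 217.54406638874386 w 84.95105092925668 gf 0.0 F [0.08027532 0.28719334 0.99153655]
('green', 113, 266, array([ 704., -395.]), array([12., 36.]), 86)
('green', 337, 162, array([ 623., -110.]), array([49., 44.]), 79)
('green', 336, 76, array([ 534., -102.]), array([48., 40.]), 79)
('brass', 255, 160, array([ 605., -198.]), array([46., 44.]), 79)
('brass', 6, 72, array([ 469., -425.]), array([ 7., 25.]), 26)
('brass', 22, 67, array([ 474., -411.]), array([42., 84.]), 64)
('red', 481, 91, array([577.,  42.]), array([13., 17.]), 78)
(array([474. ,  53.2,  96.8]), np.int64(64), np.int64(18), 'r', np.float64(152.3), 'theta', np.float64(-0.05))
(array([473.2,  47.7,  99.4]), np.int64(40), np.int64(39), 'r', np.float64(151.9), 'theta', np.float64(-0.014))
d [173.4 215.9  19. ] r [ 0. -0.  0.] yaw 79.3 -> 79.3
```

View pics/w4.png

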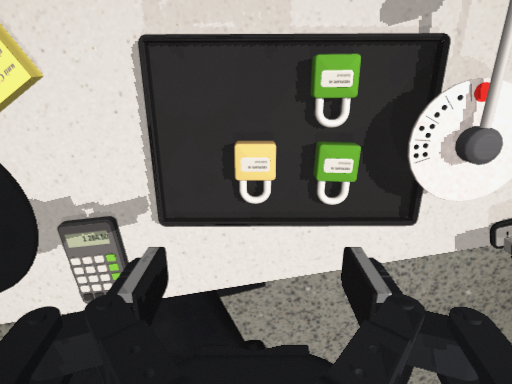

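View pics/top4.png

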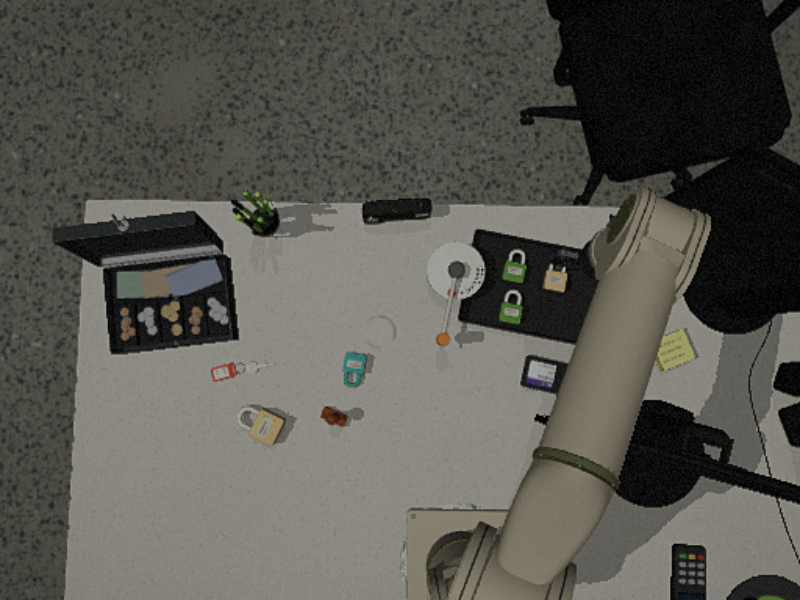

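Both views show two green padlocks and the small brass one lying flat in the tray at wrist (336,76), (337,162) and (255,160). No green ones are left on the desk, so the target is the 2-pip mark at 0.87. Returning to the knob.

>>> jog_arm:
  motion:
    - {"dx": 28,"dy": 35,"dz": 0,"rx": 0,"ry": 0,"rz": 0,"jaw": 85}
    - {"dx": 56,"dy": 70,"dz": 0,"rx": 0,"ry": 0,"rz": 0,"jaw": 85}
    - {"dx": 84,"dy": 105,"dz": 0,"rx": 0,"ry": 0,"rz": 0,"jaw": 85}
    - {"dx": 112,"dy": 140,"dz": 0,"rx": 0,"ry": 0,"rz": 0,"jaw": 85}
    - {"dx": 140,"dy": 175,"dz": 0,"rx": 0,"ry": 0,"rz": 0,"jaw": 85}
    - {"dx": 162,"dy": 202,"dz": 0,"rx": 0,"ry": 0,"rz": 0,"jaw": 85}
    - {"dx": 173,"dy": 216,"dz": 0,"rx": 0,"ry": 0,"rz": 0,"jaw": 85}
    - {"dx": 173,"dy": 216,"dz": 0,"rx": 0,"ry": 0,"rz": 0,"jaw": 85}

```text
clock: 22.25
eef_pos: [0.473, 0.0484, 0.1983]
tcp_rot: [0.091, 0.996, 0.0, -0.001]
contact_force: [0.0, -0.1, -0.4]
grip_width: 1.0
gripper_force: 0.0
```

Run:
```python
from h import *
th()
p,d,K,T=grab('wrist'); print(knob(p,d,K,T))
th(); go(474,47.5,67,79.3)
```

```text
tcp [0.47299421 0.0484287  0.19825622] th -0.018 r 152.24879061196668 w 85.42742610488527 gf 0.0 F [ 0.00766761 -0.08583222 -0.42360394]
(array([472.1,  48.6,  99.7]), np.int64(845), np.int64(682), 'r', np.float64(153.1), 'theta', np.float64(-0.019))
tcp [0.47384047 0.04657852 0.19846315] th -0.008 r 151.05216500651903 w 84.68410069290006 gf 0.0 F [ 1.12854242  0.55387832 -0.23911333]
d [ -0.2   1.  131.5] r [-0.001 -0.001  0.003] yaw 79.5 -> 79.3
```

>>> jog_arm:
  motion:
    - {"dx": 0,"dy": 0,"dz": 40,"rx": 0,"ry": 0,"rz": 0,"jaw": 85}
    - {"dx": 0,"dy": 0,"dz": 85,"rx": 0,"ry": 0,"rz": 0,"jaw": 85}
    - {"dx": 0,"dy": 0,"dz": 120,"rx": 0,"ry": 0,"rz": 0,"jaw": 85}
    - {"dx": 0,"dy": 0,"dz": 131,"rx": 0,"ry": 0,"rz": 0,"jaw": 85}
    - {"dx": 0,"dy": 0,"dz": 131,"rx": 0,"ry": 0,"rz": 0,"jaw": 40}
    - {"dx": 0,"dy": 0,"dz": 131,"rx": 0,"ry": 0,"rz": 0,"jaw": 20}
    - {"dx": 0,"dy": 0,"dz": 131,"rx": 0,"ry": 0,"rz": 0,"jaw": 20}
    - {"dx": 0,"dy": 0,"dz": 131,"rx": 0,"ry": 0,"rz": 0,"jaw": 20}
  grip_force: 25

```text
clock: 23.1
eef_pos: [0.4757, 0.046, 0.0697]
tcp_rot: [0.093, 0.996, 0.001, 0.001]
contact_force: [0.1, 0.9, 2.7]
grip_width: 0.322
gripper_force: 1.5
```

Run:
```python
from h import *
th(); arc(-0.01,0.87,8,get_state()['eef_pos'][2]*1000)
```

```text
tcp [0.47566598 0.04598598 0.06972945] th -0.006 r 149.14675704591878 w 27.509508582084504 gf 1.531660035252571 F [0.09710949 0.92937675 2.68211518]
[ -0.8 -16.4  -0. ] rz -0.11
[ -3.4 -32.6  -0. ] rz -0.22
[ -7.7 -48.4  -0.1] rz -0.33
[-13.8 -63.6  -0.1] rz -0.44
[-21.5 -78.1  -0.1] rz -0.55
[-30.7 -91.6  -0.1] rz -0.66
[-4.140e+01 -1.041e+02 -1.000e-01] rz -0.77
[ -53.4 -115.3   -0. ] rz -0.88
```

>>> jog_arm:
  motion:
    - {"dx": -1,"dy": -16,"dz": 0,"rx": 0,"ry": 0,"rz": -0.11,"jaw": 20}
    - {"dx": -3,"dy": -33,"dz": 0,"rx": 0,"ry": 0,"rz": -0.22,"jaw": 20}
    - {"dx": -8,"dy": -48,"dz": 0,"rx": 0,"ry": 0,"rz": -0.33,"jaw": 20}
    - {"dx": -14,"dy": -64,"dz": 0,"rx": 0,"ry": 0,"rz": -0.44,"jaw": 20}
    - {"dx": -21,"dy": -78,"dz": 0,"rx": 0,"ry": 0,"rz": -0.55,"jaw": 20}
    - {"dx": -31,"dy": -92,"dz": 0,"rx": 0,"ry": 0,"rz": -0.66,"jaw": 20}
    - {"dx": -41,"dy": -104,"dz": 0,"rx": 0,"ry": 0,"rz": -0.77,"jaw": 20}
    - {"dx": -53,"dy": -115,"dz": 0,"rx": 0,"ry": 0,"rz": -0.88,"jaw": 20}

```text
clock: 23.9
eef_pos: [0.5074, -0.0764, 0.0698]
tcp_rot: [-0.343, 0.94, 0.0, 0.002]
contact_force: [4.6, 5.8, 0.5]
grip_width: 0.294
gripper_force: 25.8
```

>>> jog_arm:
  motion:
    - {"dx": 0,"dy": 0,"dz": 0,"rx": 0,"ry": 0,"rz": 0,"jaw": 20}
    - {"dx": 0,"dy": 0,"dz": 0,"rx": 0,"ry": 0,"rz": 0,"jaw": 20}
    - {"dx": 0,"dy": 0,"dz": 0,"rx": 0,"ry": 0,"rz": 0,"jaw": 20}

```text
clock: 24.2
eef_pos: [0.5072, -0.0762, 0.0698]
tcp_rot: [-0.34, 0.94, -0.0, 0.002]
contact_force: [4.2, 3.5, 2.7]
grip_width: 0.293
gripper_force: 27.0
```

Run:
```python
from h import *
th(); go(*(PIV+150*np.array([np.cos(YT+np.pi/2+.88),np.sin(YT+np.pi/2+.88)])),69.7,129.5)
```

```text
tcp [ 0.50718908 -0.07624991  0.06978998] th 0.871 r 148.2024974641409 w 25.017239370579762 gf 26.95513218641281 F [4.1837931  3.46030329 2.71115795]
d [ 1.8 -1.4  0.1] r [-0.002  0.004  0.005] yaw 129.8 -> 129.5
```

Angle 0.871. Releasing and rising.

>>> jog_arm:
  motion:
    - {"dx": 0,"dy": 0,"dz": 0,"rx": 0,"ry": 0,"rz": 0,"jaw": 50}
    - {"dx": 0,"dy": 0,"dz": 0,"rx": 0,"ry": 0,"rz": 0,"jaw": 85}
    - {"dx": 0,"dy": 0,"dz": 0,"rx": 0,"ry": 0,"rz": 0,"jaw": 85}
    - {"dx": 0,"dy": 0,"dz": -40,"rx": 0,"ry": 0,"rz": 0,"jaw": 85}
    - {"dx": 0,"dy": 0,"dz": -85,"rx": 0,"ry": 0,"rz": 0,"jaw": 85}
    - {"dx": 0,"dy": 0,"dz": -130,"rx": 0,"ry": 0,"rz": 0,"jaw": 85}
    - {"dx": 0,"dy": 0,"dz": -150,"rx": 0,"ry": 0,"rz": 0,"jaw": 85}
    - {"dx": 0,"dy": 0,"dz": -150,"rx": 0,"ry": 0,"rz": 0,"jaw": 85}

```text
clock: 25.0
eef_pos: [0.5068, -0.0774, 0.2216]
tcp_rot: [-0.34, 0.941, -0.001, 0.003]
contact_force: [0.3, -0.6, -0.8]
grip_width: 1.002
gripper_force: 0.0
```

Run:
```python
from h import *
th()
p,d,K,T=grab('wrist'); print(knob(p,d,K,T),*[l for l in locks(p,K,T) if l[0] in('green','brass')],sep='\n'); save('w5',p)
p,d,K,T=grab('top'); print(*[l for l in locks(p,K,T) if 150<l[1]<400 and l[2]>140],sep='\n')
```

```text
tcp [ 0.50682048 -0.07741235  0.22160088] th 0.875 r 149.2242554767983 w 85.56489569156004 gf 0.0 F [ 0.26839697 -0.57834197 -0.78948735]
(array([504.6, -77.4,  99.6]), np.int64(799), np.int64(606), 'r', np.float64(150.9), 'theta', np.float64(0.866))
('green', 175, 213, array([ 621., -109.]), array([47., 49.]), 78)
('green', 224, 163, array([ 533., -101.]), array([46., 45.]), 80)
('brass', 257, 179, array([523., -60.]), array([28., 27.]), 12)
('brass', 120, 158, array([ 604., -198.]), array([45., 45.]), 79)
('green', 329, 174, array([ 623., -109.]), array([47., 41.]), 78)
('brass', 170, 273, array([284., 415.]), array([53., 60.]), 65)
('turq', 226, 236, array([407., 231.]), array([70., 43.]), 1)
```

View pics/w5.png

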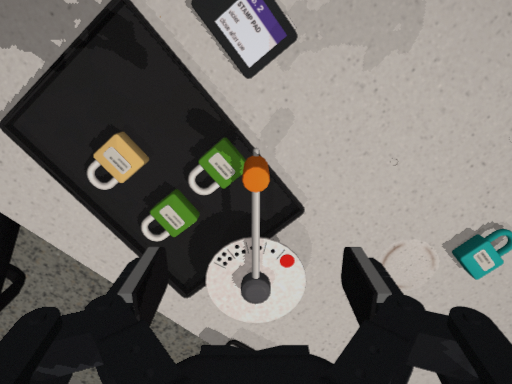

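The view shows the rod over the 2-pip mark, between 1 pip at (272,250) and 3 pips at (240,250), at an angle of about 0.87. All three padlocks lie flat in the tray and the gripper is clear. Handing in.

```bash
python3 -c "
from rig import *
print(hand_in())"
```

```text
the job is handed in; nothing more can be done
None
```

I handed the job in: with the tally arm on the red mark I laid both green padlocks and the small brass one flat in the black tray, then swung the arm to the 2-pip mark (measured about 0.87 rad); I did not touch the stapler or the stamp, and the hand-in returned no verdict.

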